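Lid the swivel tin, bring it to the front of the carousel and hold it there

TASK

Close the open tin of swivels on the tackle carousel with its knobbed lid, seated flat, and let go of the lid. Then turn the carousel until the tin faces front, straight above the tongue of the stand, and finish while still firmly gripping one of the carousel's upright pegs so that it stays still. Leave the other things on the table where they are.

Things in the scene. Friction and masses are not known exactly. Their poses are not given: they have to be found in the camera images.
- lid_knob (a point): grip point of the tin's loose aluminium lid, the one thing with an upright knob. On the axis of the knob (round, 18 mm across, 36 mm tall above the lid's disc), 22 mm above the disc's top face, 27 mm above the disc's underside, 35 mm above the underside of the plug on which the lid stands at the start; z points up the knob
- tin_mouth (a point): centre of the mouth, at rim height, of the round aluminium tin fixed on the carousel, the only open vessel there: 60 mm across outside, 54 mm inside, 50 mm high, its axis 85 mm from the carousel's axis. With the lid seated its disc lies on the rim and lid_knob is 27 mm above this point
- front_mark (a point): where tin_mouth is when the tin faces front: a point of the fixed stand, above the stand's front tongue, 85 mm from the carousel's axis and at the height of the tin's rim
- stand: fixed aluminium foot of the carousel, origin on the table on the upright turning axis. Its -x is the front: a tongue 26 mm wide sticks out that way to 165 mm from the axis, with an upturned end 22 mm high. The wooden disc above it is 250 mm across, top 34 mm above the table; at quarter turns from the tin it carries three shut jars and boxes without knobs, up to 93 mm above the table
- carousel (a joint): angle of the turning disc on its stand, rad; 0 (or a whole turn, 6.283) when the tin faces front; grows anticlockwise seen from above. Turns freely both ways, stays where it is left; friction torque about 0.035 N m
- peg1 (a point): one of the carousel's four fixed upright round steel pegs, 14 mm across, standing 101 mm above the disc (top 135 mm above the table), 100 mm from the carousel's axis, 45 degrees clockwise from the tin seen from above. This point is on the peg's axis 20 mm below its top
- peg2 (a point): one of the carousel's four fixed upright round steel pegs, 14 mm across, standing 101 mm above the disc (top 135 mm above the table), 100 mm from the carousel's axis, 45 degrees anticlockwise from the tin seen from above. This point is on the peg's axis 20 mm below its top
- peg3 (a point): one of the carousel's four fixed upright round steel pegs, 14 mm across, standing 101 mm above the disc (top 135 mm above the table), 100 mm from the carousel's axis, 135 degrees anticlockwise from the tin seen from above. This point is on the peg's axis 20 mm below its top
- peg4 (a point): one of the carousel's four fixed upright round steel pegs, 14 mm across, standing 101 mm above the disc (top 135 mm above the table), 100 mm from the carousel's axis, 135 degrees clockwise from the tin seen from above. This point is on the peg's axis 20 mm below its top
- dish: white ceramic dish, 84 mm across and 26 mm high, with a few brass swivels in it; a bystander, loose; origin at the centre of its underside
- reel_seat: black plastic reel seat, a tube 100 mm long and about 28 mm thick lying along its own x; a bystander, loose; origin at the centre of its underside
- scale_hook: stainless steel fish scale with hook, lying flat, about 115 mm long along its own x, 22 mm high; a bystander, loose; origin at the centre of its underside
- spool: grey plastic line spool, 70 mm across, 42 mm high, standing on end; a bystander, loose; origin at the centre of its underside
- mug: blue ceramic mug, 80 mm across and 90 mm high, handle towards its +y; a bystander, loose; origin at the centre of its underside
- float: orange pear-shaped float, 52 mm across, 56 mm high, standing on its flat end; a bystander, loose; origin at the centre of its underside
- lid: the same lid, origin at the centre of its underside: disc 66 mm across, 5 mm thick; under it a plug 47 mm across, 8 mm deep, that enters the tin; knob on top; 49 mm tall over all; about 90 g
There are look-alikes about, which are no part of the job. Of the things that look like the lid, take the one that is farthest from the robot's base at the start.

How it is judged:
By the outcome, as a careful person would: the job done as asked, in the order asked, and still so for the second after the job is handed in, while the arm keeps its last pose, push and grip.
It also fails if it takes over 59 s, if anything falls off the work surface, if the arm or the gripper's body presses on something with over 40 N, if the wrist force passes 120 N, or if a joint passes its speed limit or range.

ROBOT

A 6-joint arm with a two-finger parallel gripper is mounted at the origin on the work surface. World frame = base frame: x ahead of the robot, y to its left, z up, the work surface at z = 0. Lengths are in mm, angles in rad, forces in N, time in s.
With the tool pointing down it reaches from about 350 to 975 mm from the base axis. Payload 7.1 kg.
Tool frame: the origin (TCP) lies at the centre of the arm's flange, where the gripper is bolted on; the fingertips stand 182 mm ahead of it and the grasp point (between the pads) lies 163 mm ahead of it; z points along the fingers, y is the line along which they close (so a half turn about z gives the same grasp; the last joint's range is limited). The gripper opens to 88 mm and grips with 3 to 60 N. Pads are 20 mm wide; open, the fingers measure 115 mm over their backs; the gripper's body (75 mm by 178 mm) begins 61 mm behind the grasp point.
Start: joints at [-1.189, 0.423, 1.63, -0, 1.089, -0.019], TCP at [243.863, -575.445, 404.675] pointing down, gripper open.
Joint ranges: [-3, 3], [-0.9, 2.11], [0.09, 2.58], [-1.31, 4.45], [0.11, 2.69], [-2.54, 2.54]. Speed limits (rad/s): [2.39, 2.39, 3.01, 3.14, 3.14, 3.14].

INTERFACE

Orientations are given as a rotation vector (axis times angle).
In Python, from workcell import readout, get_image, ctrl gives the robot as it stands.
- The arm moves only by the tool step_arm, never from a script. Its argument "targets" is a list that holds one entry, the list of rows, each a list of 7 numbers: the shift along the world's x, y, z as a fraction of full scale, then the turn, a rotation vector about the world's x, y, z as a fraction of full scale, then the opening, from 0 (shut) to 1 (fully open). In form: [[[dx, dy, dz, wx, wy, wz, claw], ...]]. A call has exactly 5 rows; each row shifts and turns the commanded pose from where the row before left it; what a row does not reach is not made up. Full scale, the value 1, is 0.05 m for a shift and 4 degrees for a turn. A row lasts 1/8 s, in which the tool goes at most 62.5 mm and 10.7 degrees, less where a joint would pass 70% of its speed; a pose out of reach is approached as far as the arm can. A call with a number of a shift or a turn outside -1 to 1 is refused whole. A call with a gripper value outside its range is refused whole. The fingers move at their own pace and stop on an object; the grip force is fixed at half the most. Time passes only in rows, so rows that do not move let the fingers close, or fill a call up. It gives the time, the measured TCP pose, the force, the opening and the grip force at its end, in the units of the state.
- readout.get_obs(): the state, without advancing time (a new reading comes with each control period).
- get_image(name): name is "scene" or "top" or "wrist"; returns a dict with "pixels" (384x512x3 uint8, red, green, blue), "intrinsics" (3x3 intrinsics, pixels), "extrinsics" (4x4, takes a point from world to camera coordinates). Camera axes: x right, y down, z forward; pixel columns grow to the right and rows downward; lengths in mm; the calibration is good to about 2 mm. The wrist camera is an equidistant fisheye: a pixel r from the principal point sees the ray r / f radians off the axis. A picture is of the moment at which its call begins. There is no depth.
- ctrl.close_job(): hands the job in; it is judged then, once.
The state is a dict: "t": time; "qpos": joint angles; "qvel": joint speeds; "joint_torque": joint torques, N m; "ee_pos": TCP position; "orientation": TCP orientation; "ft_force": force on the tool from outside, world axes, zero at the start; "moment": the same for the moment, N m; "width": finger opening in mm; "grasp_force": force on a finger pad.
Only numpy, scipy, OpenCV 4.12 (cv2) and the standard library are available. Lean on these libraries where they do the work, as an engineer would, in place of code of your own. Each camera call takes 0.05 s, during which the arm holds its last target. There are 200 camera calls.

## Working session

There is one attempt and no reset: what is moved stays moved. The work goes in short steps, Python scripts to look and compute and a tool call to move; the robot and the scene stay as the last step left them, time stands still between calls to the robot, and variables do not carry over. Pictures are saved under pics/ and viewed, at most 13 in all, crops included, and the job is handed in when it is done.

Besides the shell and the picture viewer there is one more tool, called after "Emit:" as name([rows], argument=value, ...), one row to a line, values as JSON. step_arm: Moves the arm, as the interface text tells. Shift numbers are shares of 0.05 m and turn numbers shares of 4 degrees, none past 1 either way. Its arguments: {"type":"object","properties":{"targets":{"type":"array"}},"required":["targets"]}

```bash
mkdir -p pics
cat > h.py <<'E'
import numpy as np, cv2
from workcell import readout, get_image, ctrl
def snap(n,f):
    d=get_image(n); cv2.imwrite(f'pics/{f}.png',cv2.cvtColor(d['pixels'],cv2.COLOR_RGB2BGR)); np.savez(f'pics/{f}.npz',K=d['intrinsics'],E=d['extrinsics']); return d
def ray(f,u,v,fish=False):
    d=np.load(f'pics/{f}.npz');K,E=d['K'],d['E']
    x=np.array([(u-K[0,2])/K[0,0],(v-K[1,2])/K[1,1]])
    if fish:
        r=np.hypot(*x); c=np.r_[x/max(r,1e-9)*np.sin(r),np.cos(r)]
    else: c=np.r_[x,1]
    R,t=E[:3,:3],E[:3,3]
    return -R.T@t, R.T@c
def atz(f,u,v,z,fish=False):
    o,w=ray(f,u,v,fish); return o+w*(z-o[2])/w[2]
def proj(f,p,fish=False):
    d=np.load(f'pics/{f}.npz');K,E=d['K'],d['E']
    c=E[:3,:3]@np.array(p,float)+E[:3,3]
    if fish:
        r=np.hypot(c[0],c[1]);a=np.arctan2(r,c[2]);x=c[:2]/max(r,1e-9)*a
    else: x=c[:2]/c[2]
    return np.array([K[0,0]*x[0]+K[0,2],K[1,1]*x[1]+K[1,2]])
E
python3 - <<'E'
from h import *
np.set_printoptions(precision=3,suppress=True)
ims=[]
for n in ('scene','top'):
    d=snap(n,n+'0'); print(n,d['intrinsics'],d['extrinsics'])
    ims.append(cv2.imread(f'pics/{n}0.png'))
cv2.imwrite('pics/top0_big.png',cv2.resize(ims[1],(800,600),interpolation=cv2.INTER_CUBIC))
cv2.imwrite('pics/scene0_big.png',cv2.resize(ims[0],(800,600),interpolation=cv2.INTER_CUBIC))
o=readout.get_obs(); print(o)
E
```

```text
scene [[494.476   0.    254.178]
 [  0.    494.476 190.022]
 [  0.      0.      1.   ]] [[  -0.157    0.987   -0.013   52.853]
 [   0.838    0.126   -0.532 -397.566]
 [  -0.523   -0.094   -0.847 1792.952]
 [   0.       0.       0.       1.   ]]
top [[461.513   0.    254.577]
 [  0.    461.513 200.78 ]
 [  0.      0.      1.   ]] [[   0.003   -1.      -0.005   44.148]
 [  -0.997   -0.002   -0.073  516.771]
 [   0.073    0.005   -0.997 1510.327]
 [   0.       0.       0.       1.   ]]
{'t': 0.1, 'qpos': array([-1.189,  0.424,  1.631, -0.   ,  1.089, -0.019]), 'qvel': array([-0.001, -0.   , -0.003,  0.   ,  0.002, -0.   ]), 'joint_torque': array([ -0.   , -54.562, -27.433,   0.065,   0.019,  -0.   ]), 'ee_pos': array([ 243.776, -575.225,  403.96 ]), 'orientation': array([-3.077, -0.625,  0.   ]), 'ft_force': array([-0.66 ,  0.307,  0.698]), 'moment': array([-0.005, -0.024,  0.037]), 'grasp_force': 0.0, 'width': 87.8019956984551}
```

View pics/top0_big.png

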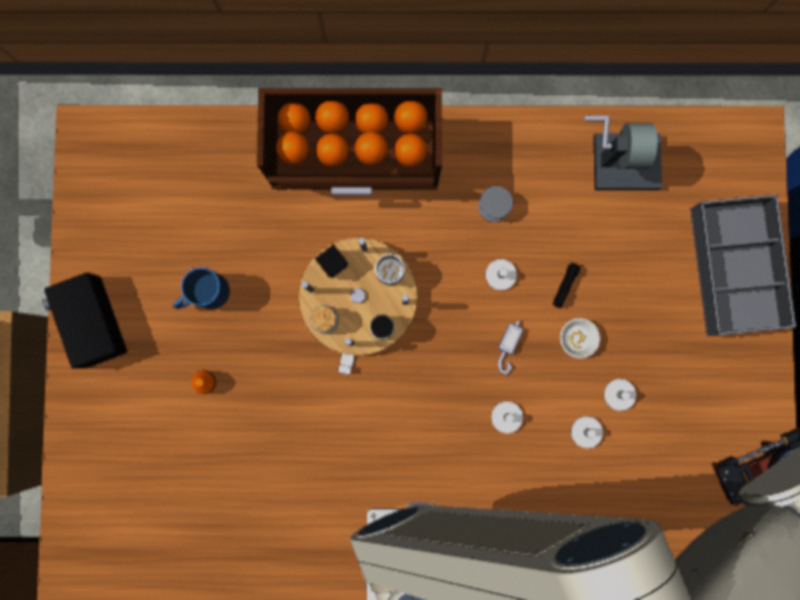

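View pics/scene0_big.png

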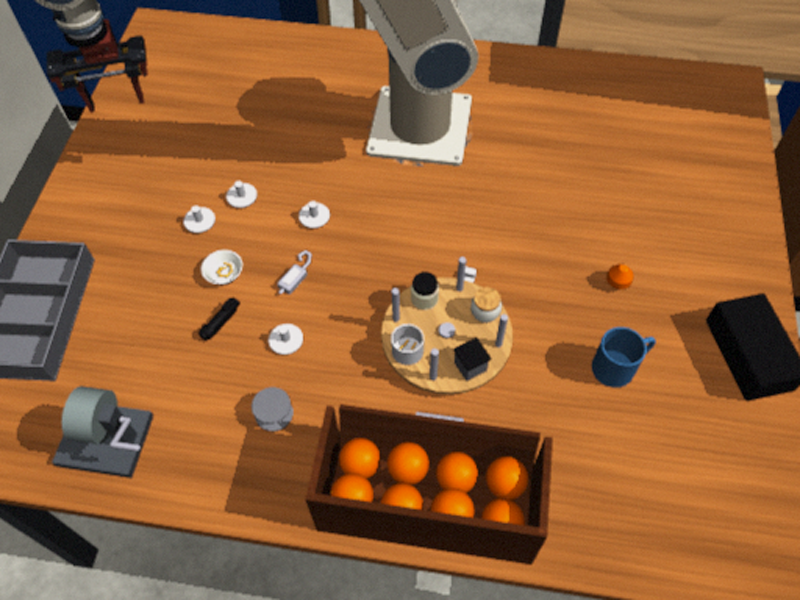

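The top view (800x600) shows four lid-like things, at (502,274), (507,417), (587,432) and (620,394). The carousel hub is at about (358,296), the tin at (390,269) and the tongue end at (347,363). I'll compute distances and enlarge the candidates.

Run:
```python
from h import *
np.set_printoptions(precision=1,suppress=True)
s=512/800
for n,u,v,z in [('A',502,274,13),('B',507,417,13),('C',587,432,13),('D',620,394,13),('hub',358,296,45),('tin',390,269,84),('p',362,243,135),('p',306,286,135),('p',348,342,135),('p',405,299,135),('tongue',347,363,22),('disc-c',358,296,34),('box',332,261,80),('mug',205,288,90),('spool',496,203,42)]:
    p=atz('top0',(u+.5)*s-.5,(v+.5)*s-.5,z); print(n,p,np.hypot(p[0],p[1]))
for n,u,v,z in [('A',285,340,13),('tin',407,344,84),('hub',446,331,40)]:
    print('scene',n,atz('scene0',(u+.5)*s-.5,(v+.5)*s-.5,z))
a=cv2.imread('pics/top0.png');b=cv2.imread('pics/scene0.png')
def crop(im,x0,y0,w,h,W,H): return cv2.resize(im[y0:y0+h,x0:x0+w],(W,H),interpolation=cv2.INTER_CUBIC)
t=np.hstack([crop(a,185,145,90,90,400,400),crop(a,305,160,90,90,400,400)])
t2=np.hstack([crop(b,160,190,180,90,400,200),crop(b,110,105,180,90,400,200)])
cv2.imwrite('pics/crop0.png',np.vstack([t,t2]))
```

```text
A [ 603.3 -176.3   13. ] 628.5532090052853
B [ 300.2 -184.5   13. ] 352.3433743117174
C [ 269.5 -352.2   13. ] 443.4372133646857
D [ 349.1 -423.    13. ] 548.4252818718073
hub [552.2 129.2  45. ] 567.1533259930993
tin [603.9  61.9  84. ] 607.0520874712498
p [648.5 116.5 135. ] 658.9054594742923
p [562.9 226.1 135. ] 606.6156209083975
p [453.  142.6 135. ] 474.93431275094315
p [537.7  31.4 135. ] 538.6053446897456
tongue [412.6 152.8  22. ] 440.02613367386977
disc-c [553.3 129.9  34. ] 568.3606808293555
box [620.7 180.8  80. ] 646.4822281062457
mug [563.4 437.3  90. ] 713.1841832293745
spool [ 750.5 -160.7   42. ] 767.4870486597442
scene A [ 607.3 -174.9   13. ]
scene tin [619.1  63.5  84. ]
scene hub [556.8 128.2  40. ]
```

View pics/crop0.png

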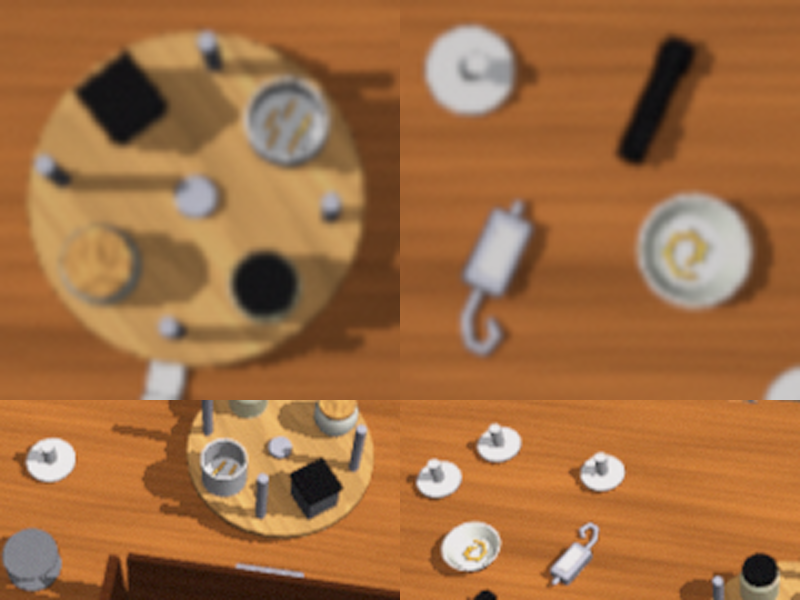

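Candidate A at (502,274) is farthest from the base: 628 mm, against 352, 443 and 548. The crop shows it has an upright knob and a white or aluminium disc like the others, so A is the lid to take. I'm moving over it now, yawing on the way.

Emit:
step_arm([
  [[0.72, 0.8, -0.15, 0, 0, 1, 1], [0.72, 0.8, -0.15, 0, 0, 1, 1], [0.72, 0.8, -0.15, 0, 0, 1, 1], [0.72, 0.8, -0.15, 0, 0, 1, 1], [0.72, 0.8, -0.15, 0, 0, 1, 1]],
])

```text
t: 0.72
ee_pos: [424.7, -374.0, 366.8]
orientation: [-2.922, -1.153, 0.0]
ft_force: [0.8, -0.4, -0.1]
width: 87.6
grasp_force: 0.0
```

Emit:
step_arm([
  [[0.72, 0.8, -0.15, 0, 0, 1, 1], [0.72, 0.8, -0.15, 0, 0, 1, 1], [0.72, 0.8, -0.15, 0, 0, 1, 1], [0.72, 0.8, -0.15, 0, 0, 1, 1], [0.72, 0.8, -0.15, 0, 0, 1, 1]],
])

```text
t: 1.35
ee_pos: [604.8, -173.9, 329.1]
orientation: [-2.677, -1.644, 0.001]
ft_force: [-0.7, -0.7, -1.1]
width: 88.0
grasp_force: 0.0
```

Emit:
step_arm([
  [[0, 0, 0, 0, 0, 0, 1], [0, 0, 0, 0, 0, 0, 1], [0, 0, 0, 0, 0, 0, 1], [0, 0, 0, 0, 0, 0, 1], [0, 0, 0, 0, 0, 0, 1]],
])

```text
t: 1.98
ee_pos: [603.5, -176.2, 329.9]
orientation: [2.68, 1.639, 0.0]
ft_force: [0.7, 0.0, -0.5]
width: 88.1
grasp_force: 0.0
```

Run:
```python
from h import *
from scipy.optimize import least_squares
np.set_printoptions(precision=2,suppress=True)
o=readout.get_obs(); print(o['t'],o['ee_pos'],o['orientation'],o['qpos'])
d=snap('wrist','w1'); print(d['intrinsics'],d['extrinsics'])
snap('top','top1')
# peg tops, from the crop
P=np.array([[207,41],[44,163],[169,326],[331,206]])*90/400-.5+[185,145]+.11
W=np.array([atz('top0',u,v,135)[:2] for u,v in P])
def f(x):
    a=np.radians(x[2])-np.arange(4)*0+np.arange(4)*np.pi/2
    return (W-np.c_[x[0]+100*np.cos(a),x[1]+100*np.sin(a)]).ravel()
r=least_squares(f,[552,130,-7]); print(r.x,r.fun)
print('tin crop',atz('top0',185+287*.225,145+120*.225,84))
im=cv2.imread('pics/w1.png'); 
for n,p in [('A',[603.5,-176,49]),('tin',[604,62,84])]: print(n,proj('w1',p,True))
cv2.imwrite('pics/w1b.png',cv2.resize(im,(800,600),interpolation=cv2.INTER_CUBIC))
```

```text
1.975 [ 603.47 -176.17  329.94] [2.68 1.64 0.  ] [-0.3   0.52  1.67 -0.    0.95  0.17]
[[297.32   0.   256.4 ]
 [  0.   297.32 191.74]
 [  0.     0.     1.  ]] [[   0.89   -0.46    0.   -617.96]
 [  -0.44   -0.86    0.26  100.93]
 [  -0.12   -0.23   -0.96  348.14]
 [   0.      0.      0.      1.  ]]
[553.65 130.18  -7.79] [ 0.48  0.88  0.56  0.44  0.7  -1.39 -1.74  0.07]
tin crop [603.83  61.39  84.  ]
A [255.73 190.8 ]
tin [127.57 -40.63]
```

View pics/w1b.png

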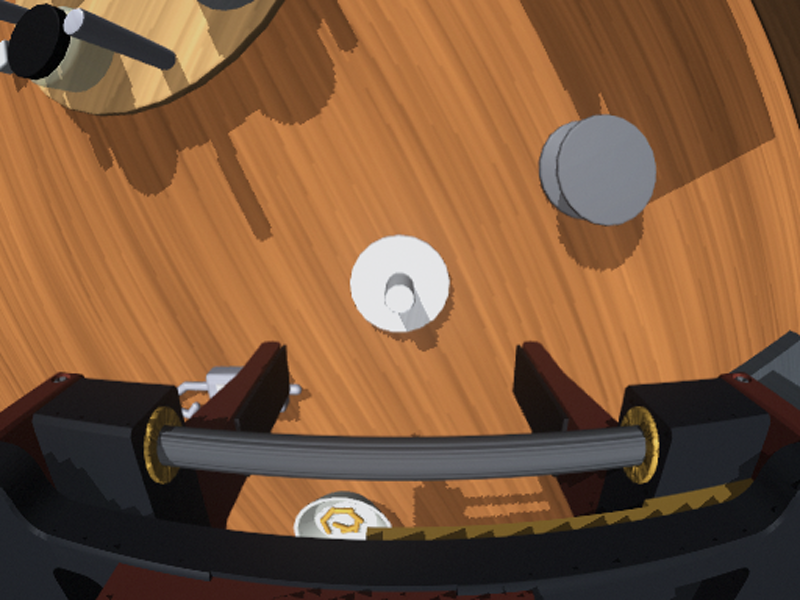

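The wrist view shows the lid centred: disc centre (400,283), knob top (399,298). I'll compute its position from both.

Run:
```python
from h import *
np.set_printoptions(precision=2,suppress=True)
s=.64
for u,v,z in [(399,298,49),(400,283,13)]: print(atz('w1',(u+.5)*s-.5,(v+.5)*s-.5,z,True))
im=cv2.imread('pics/w1.png').astype(int); m=((im.min(2)>150)&(im.max(2)-im.min(2)<25)).astype(np.uint8)
n,l,st,c=cv2.connectedComponentsWithStats(m)
for i in range(1,n):
    if st[i,4]>100: print(st[i],c[i])
```

```text
[ 603.17 -175.56   49.  ]
[ 603.88 -175.34   13.  ]
[ 39   4  14  18 154] [46.31 12.64]
[ 224  151   64   61 2929] [255.4  181.01]
[114 239  36  15 245] [133.44 245.04]
[188 318  62  27 832] [218.39 331.37]
```

Emit:
step_arm([
  [[0, 0.015, -0.6, 0, 0, 0, 1], [0, 0, -0.6, 0, 0, 0, 1], [0, 0, -0.6, 0, 0, 0, 0.8], [0, 0, -0.6, 0, 0, 0, 0.6], [0, 0, -0.2, 0, 0, 0, 0.5]],
])

```text
t: 2.7
ee_pos: [603.2, -174.6, 197.9]
orientation: [-2.677, -1.639, 0.003]
ft_force: [0.3, -0.4, 0.3]
width: 61.2
grasp_force: 0.0
```

Emit:
step_arm([
  [[0, 0, 0, 0, 0, 0, 0.4], [0, 0, 0, 0, 0, 0, 0], [0, 0, 0, 0, 0, 0, 0], [0, 0, 0, 0, 0, 0, 0], [0, 0, 0, 0, 0, 0, 0]],
])

```text
t: 3.32
ee_pos: [604.0, -174.7, 200.3]
orientation: [2.679, 1.64, 0.001]
ft_force: [-0.8, -0.8, 3.8]
width: 17.5
grasp_force: 30.0
```

Emit:
step_arm([
  [[0, 0, 0, 0, 0, 0, 0], [0, 0, 0, 0, 0, 0, 0], [0, 0, 0, 0, 0, 0, 0], [0, 0, 0, 0, 0, 0, 0], [0, 0, 0, 0, 0, 0, 0]],
])

```text
t: 3.95
ee_pos: [604.0, -174.7, 200.3]
orientation: [2.679, 1.64, 0.001]
ft_force: [-2.5, 1.1, 5.9]
width: 17.3
grasp_force: 30.0
```

Emit:
step_arm([
  [[0, 0, 0.8, 0, 0, 0, 0], [-0.1, 0.2, 0.8, 0, 0, 0, 0], [-0.1, 0.8, 0.8, 0, 0, 0, 0], [-0.1, 0.8, 0.8, 0, 0, 0, 0], [-0.1, 0.8, 0, 0, 0, 0, 0]],
])

```text
t: 4.58
ee_pos: [584.6, -43.7, 363.1]
orientation: [2.676, 1.638, 0.008]
ft_force: [1.4, -0.3, -1.1]
width: 17.4
grasp_force: 30.0
```

Emit:
step_arm([
  [[-0.2, 0.9, 0, 0, 0, 0, 0], [0, 0, 0, 0, 0, 0, 0], [0, 0, 0, 0, 0, 0, 0], [0, 0, 0, 0, 0, 0, 0], [0, 0, 0, 0, 0, 0, 0]],
])

```text
t: 5.2
ee_pos: [574.0, -0.6, 359.5]
orientation: [-2.68, -1.639, 0.0]
ft_force: [0.6, -1.3, -1.3]
width: 17.2
grasp_force: 30.0
```

Run:
```python
from h import *
np.set_printoptions(precision=2,suppress=True)
o=readout.get_obs(); print(o['t'],o['ee_pos'],o['qpos'],o['width'],o['grasp_force'])
snap('wrist','w2')
im=cv2.imread('pics/w2.png')
cv2.imwrite('pics/w2b.png',cv2.resize(im,(800,600),interpolation=cv2.INTER_CUBIC))
s=.64
for n,p in [('tin',[604,61.5,84]),('ax',[553.6,130,34]),('lidknob',[574,0,197])]: print(n,(proj('w2',p,True)+.5)/s-.5)
```

```text
5.2 [574.05  -0.63 359.5 ] [-0.02  0.41  1.78 -0.    0.96  0.45] 17.187822362922567 29.99983102083206
tin [396.99 178.69]
ax [282.24 124.56]
lidknob [398.76 388.14]
```

View pics/w2b.png

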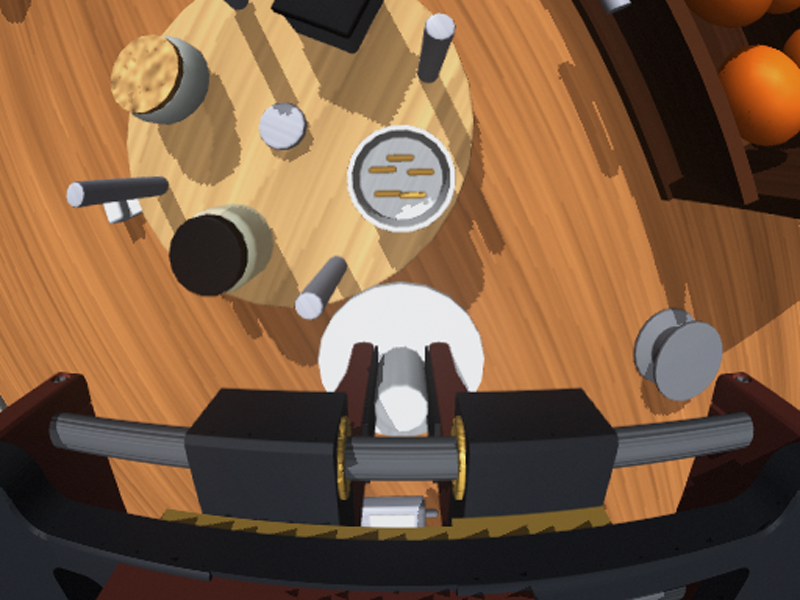

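The tin's rim is centred at about (401,179) and the lid hangs level, its disc spanning x 319–484 with its top edge at 283. Visible peg tops are at (440,27), (75,195) and (308,305).

Run:
```python
from h import *
from scipy.optimize import least_squares
np.set_printoptions(precision=2,suppress=True)
s=.64
A=lambda u,v,z: atz('w2',(u+.5)*s-.5,(v+.5)*s-.5,z,True)
# rim fit: outer edge ring from image
B=[(401,125),(401,233),(347,179),(456,179)]
c=np.mean([A(u,v,84) for u,v in B],0); print('tin',c, [np.linalg.norm(A(u,v,84)-c) for u,v in B])
P=[(440,27),(75,195),(308,305)]; W=np.array([A(u,v,135)[:2] for u,v in P]); print(W)
ang=np.radians([45,-135,-45])
f=lambda x:(W-np.c_[x[0]+100*np.cos(ang+x[2]),x[1]+100*np.sin(ang+x[2])]).ravel()
r=least_squares(f,[553,130,-.9]); x=r.x; print('axis',x[:2],np.degrees(x[2]),r.fun,'tin from pegs',x[0]+85*np.cos(x[2]),x[1]+85*np.sin(x[2]))
for cx,cy in [(574,-.6),(573.4,-1.4),(573,-2)]:
    t=np.linspace(0,2*np.pi,361); q=np.array([proj('w2',[cx+33*np.cos(a),cy+33*np.sin(a),172.2],True) for a in t]); q=(q+.5)/s-.5
    print('lid',q[:,0].min(),q[:,0].max(),q[:,1].min())
```

```text
tin [606.04  60.41  84.  ] [np.float64(29.640863806442244), np.float64(29.964948732305192), np.float64(29.599312385376926), np.float64(29.875770022480964)]
[[652.89 114.65]
 [455.75 140.23]
 [541.67  29.66]]
axis [554.39 127.9 ] -52.38568481373311 [-0.67 -0.4   0.53 -0.53  0.14  0.93] tin from pegs 606.2679926161696 60.57135857163854
lid 315.6858300052886 483.82517211239997 278.3539142897676
lid 315.42066550950636 483.2526314747889 280.96143259586825
lid 315.33040189139126 482.93794905829344 282.85248316993807
```

Emit:
step_arm([
  [[0.21, 0.41, 0, 0, 0, 0, 0], [0.21, 0.41, 0, 0, 0, 0, 0], [0.21, 0.41, 0, 0, 0, 0, 0], [0, 0, -0.5, 0, 0, 0, 0], [0, 0, -0.4, 0, 0, 0, 0]],
])

```text
t: 5.88
ee_pos: [605.9, 63.6, 313.9]
orientation: [2.678, 1.643, 0.0]
ft_force: [0.5, -0.4, -0.9]
width: 17.1
grasp_force: 30.0
```

Emit:
step_arm([
  [[0, 0, -0.4, 0, 0, 0, 0], [0, 0, -0.1, 0, 0, 0, 0], [0, 0, 0, 0, 0, 0, 0], [0, 0, 0, 0, 0, 0, 0], [0, 0, 0, 0, 0, 0, 0]],
])

```text
t: 6.5
ee_pos: [605.6, 61.7, 290.5]
orientation: [2.679, 1.64, 0.002]
ft_force: [-0.2, 0.3, -0.6]
width: 17.4
grasp_force: 30.0
```

Run:
```python
from h import *
np.set_printoptions(precision=2,suppress=True)
o=readout.get_obs(); print(o['t'],o['ee_pos'],o['width'],o['grasp_force'],o['ft_force'])
snap('wrist','w3');snap('scene','s3')
a=cv2.imread('pics/w3.png')[110:330,130:380]; b=cv2.imread('pics/s3.png')[150:270,220:350]
cv2.imwrite('pics/c3.png',np.hstack([cv2.resize(a,(400,352),interpolation=cv2.INTER_CUBIC),cv2.resize(b,(400,352),interpolation=cv2.INTER_CUBIC)]))
```

```text
6.5 [605.63  61.73 290.47] 17.39690982148975 29.999931156635284 [-0.25  0.31 -0.59]
```

View pics/c3.png

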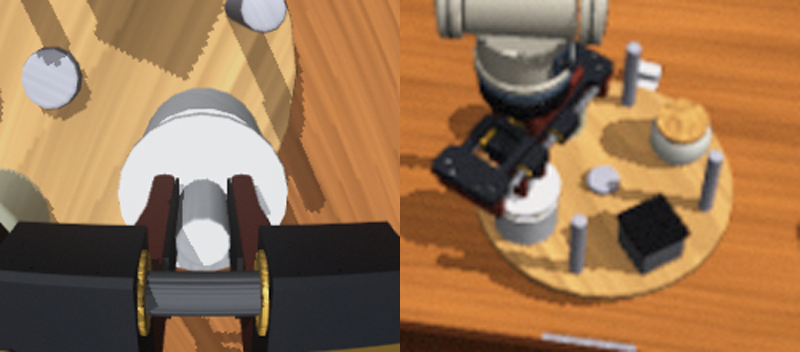

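The lid sits centred over the tin in both views (disc at about (203,180) in the left half), so I'm lowering it.

Emit:
step_arm([
  [[0, 0, -0.08, 0, 0, 0, 0], [0, 0, -0.08, 0, 0, 0, 0], [0, 0, -0.06, 0, 0, 0, 0], [0, 0, 0, 0, 0, 0, 0], [0, 0, 0, 0, 0, 0, 0]],
])

```text
t: 7.22
ee_pos: [605.4, 61.8, 278.6]
orientation: [-2.679, -1.641, 0.0]
ft_force: [-0.2, 0.4, -1.0]
width: 17.4
grasp_force: 30.0
```

Emit:
step_arm([
  [[0, 0, -0.03, 0, 0, 0, 0], [0, 0, -0.03, 0, 0, 0, 0], [0, 0, 0, 0, 0, 0, 0], [0, 0, 0, 0, 0, 0, 0], [0, 0, 0, 0, 0, 0, 0]],
])

```text
t: 7.85
ee_pos: [605.6, 62.0, 276.3]
orientation: [2.679, 1.641, 0.002]
ft_force: [-1.6, 2.5, 5.3]
width: 17.4
grasp_force: 30.0
```

Emit:
step_arm([
  [[0, 0, 0, 0, 0, 0, 0.45], [0, 0, 0, 0, 0, 0, 0.45], [0, 0, 0, 0, 0, 0, 0.45], [0, 0, 0.4, 0, 0, 0, 0.45], [0, 0, 0.8, 0, 0, 0, 0.45]],
])

```text
t: 8.48
ee_pos: [604.9, 61.7, 335.9]
orientation: [-2.678, -1.64, 0.004]
ft_force: [0.2, -0.2, 0.2]
width: 39.9
grasp_force: 0.0
```

Emit:
step_arm([
  [[0.1, 0.1, 0.4, 0, 0, 1, 0.45], [0, 0, 0, 0, 0, 1, 0.45], [0, 0, 0, 0, 0, 1, 0.45], [0, 0, 0, 0, 0, 1, 0.45], [0, 0, 0, 0, 0, 1, 0.45]],
])

```text
t: 9.1
ee_pos: [610.5, 66.8, 357.2]
orientation: [2.351, 2.083, 0.002]
ft_force: [-0.4, 0.3, 0.7]
width: 39.6
grasp_force: 0.0
```

Emit:
step_arm([
  [[0, 0, 0, 0, 0, 1, 0.45], [0, 0, 0, 0, 0, 1, 0.45], [0, 0, 0, 0, 0, 1, 0.45], [0, 0, 0, 0, 0, 1, 0.45], [0, 0, 0, 0, 0, 1, 0.45]],
])

```text
t: 9.72
ee_pos: [610.5, 66.8, 357.2]
orientation: [1.953, 2.459, 0.002]
ft_force: [-0.2, -0.3, -0.2]
width: 39.8
grasp_force: 0.0
```

Emit:
step_arm([
  [[0, 0, 0, 0, 0, 1, 0.45], [0, 0, 0, 0, 0, 1, 0.45], [0, 0, 0, 0, 0, 1, 0.45], [0, 0, 0, 0, 0, 1, 0.45], [0, 0, 0, 0, 0, 1, 0.45]],
])

```text
t: 10.35
ee_pos: [610.5, 66.8, 357.2]
orientation: [1.496, 2.761, 0.001]
ft_force: [0.4, 0.2, 0.4]
width: 39.5
grasp_force: 0.0
```

Emit:
step_arm([
  [[0, 0, 0, 0, 0, 1, 0.45], [0, 0, 0, 0, 0, 1, 0.45], [0, 0, 0, 0, 0, 1, 0.45], [0, 0, 0, 0, 0, 1, 0.45], [0, 0, 0, 0, 0, 1, 0.45]],
])

```text
t: 10.98
ee_pos: [610.5, 66.8, 357.2]
orientation: [0.994, 2.979, 0.001]
ft_force: [0.5, 0.4, -0.5]
width: 39.3
grasp_force: 0.0
```

Emit:
step_arm([
  [[0, 0, 0, 0, 0, 1, 0.45], [0, 0, 0, 0, 0, 1, 0.45], [0, 0, 0, 0, 0, 1, 0.45], [0, 0, 0, 0, 0, 1, 0.45], [0, 0, 0, 0, 0, 1, 0.45]],
])

```text
t: 11.6
ee_pos: [610.5, 66.8, 357.2]
orientation: [0.462, 3.106, 0.0]
ft_force: [1.0, -0.1, 0.1]
width: 39.2
grasp_force: 0.0
```

Emit:
step_arm([
  [[0, 0, 0, 0, 0, 1, 0.45], [0, 0, 0, 0, 0, 1, 0.45], [0, 0, 0, 0, 0, 0.4, 0.45], [0, 0, 0, 0, 0, 0, 0.45], [0, 0, 0, 0, 0, 0, 0.45]],
])

```text
t: 12.22
ee_pos: [610.4, 66.8, 356.0]
orientation: [0.205, 3.135, 0.0]
ft_force: [-0.2, -0.1, 1.1]
width: 39.7
grasp_force: 0.0
```

Run:
```python
from h import *
np.set_printoptions(precision=2,suppress=True)
o=readout.get_obs(); print(o['t'],o['ee_pos'],o['orientation'],o['qpos'],o['width'],o['ft_force'])
snap('wrist','w4');snap('scene','s4');snap('top','t4')
a=cv2.imread('pics/w4.png'); b=cv2.imread('pics/s4.png')[140:260,220:350]; c=cv2.imread('pics/t4.png')[145:245,185:275]
L=cv2.resize(a,(480,360),interpolation=cv2.INTER_CUBIC)
R=cv2.resize(b,(320,295),interpolation=cv2.INTER_CUBIC)
C=cv2.resize(c,(265,295),interpolation=cv2.INTER_CUBIC)
m=np.zeros((600,800,3),np.uint8); m[:360,:480]=L; m[:295,480:]=R; m[300:595,500:765]=C
cv2.imwrite('pics/c4.png',m)
```

```text
12.225 [610.37  66.81 356.  ] [0.21 3.13 0.  ] [ 0.09  0.46  1.69  0.    0.99 -1.35] 39.687660109920756 [-0.21 -0.11  1.09]
```

View pics/c4.png

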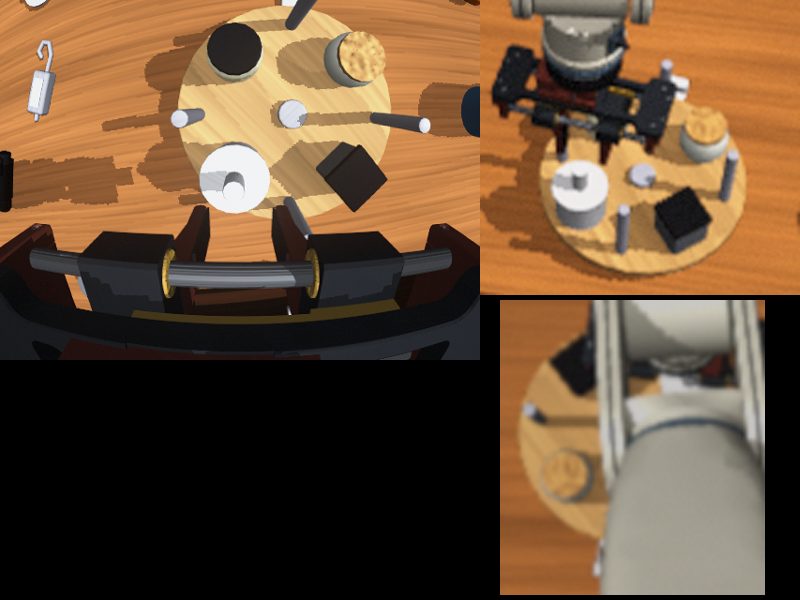

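The lid looks seated flat on the tin in both wrist and scene views. Wrist pegs (480-px scale): peg1 (180,119), peg3 (424,125). Next I'll fit the axis and the tongue's direction.

Run:
```python
from h import *
np.set_printoptions(precision=2,suppress=True)
s=512/480
A=lambda u,v,z: atz('w4',(u+.5)*s-.5,(v+.5)*s-.5,z,True)
p1,p3=A(180,119,135),A(424,125,135); print(p1,p3,(p1+p3)/2,np.linalg.norm(p1-p3),np.degrees(np.arctan2(*(p3-p1)[[1,0]])))
print('lid disc',A(235,178,89))
# tongue in top0 and scene0
for f,(x0,y0,w,h) in {'top0':(205,215,35,35),'scene0':(280,160,40,30)}.items():
    im=cv2.imread(f'pics/{f}.png').astype(int)[y0:y0+h,x0:x0+w]
    m=((im.min(2)>135)&(im.max(2)-im.min(2)<40)).astype(np.uint8)
    n,l,st,c=cv2.connectedComponentsWithStats(m)
    for i in range(1,n):
        if st[i,4]>20:
            b=cv2.minAreaRect(np.argwhere(l==i)[:,::-1].astype(np.float32)); q=cv2.boxPoints(b)+[x0,y0]
            print(f,st[i],'corners',q.ravel(),'world z10',np.array([atz(f,*k,10)[:2] for k in q]).ravel())
a=cv2.imread('pics/top0.png')[205:255,195:245]; b=cv2.imread('pics/scene0.png')[155:200,275:325]
cv2.imwrite('pics/c5.png',np.hstack([cv2.resize(a,(400,400),interpolation=cv2.INTER_CUBIC),cv2.resize(b,(400,400),interpolation=cv2.INTER_CUBIC)]))
```

```text
[542.26  30.04 135.  ] [566.33 226.21 135.  ] [554.29 128.13 135.  ] 197.6427033587714 83.00508657273801
lid disc [603.48  61.2   89.  ]
top0 [12 11  9 13 89] corners [216.31 237.46 218.65 225.73 225.96 227.19 223.62 238.92] world z10 [395.05 172.11 433.92 164.66 429.14 140.34 390.29 147.83]
scene0 [17 11  8  9 55] corners [297. 171. 304. 171. 304. 179. 297. 179.] world z10 [387.01 145.72 383.71 167.64 413.95 170.81 417.22 149.11]
```

View pics/c5.png

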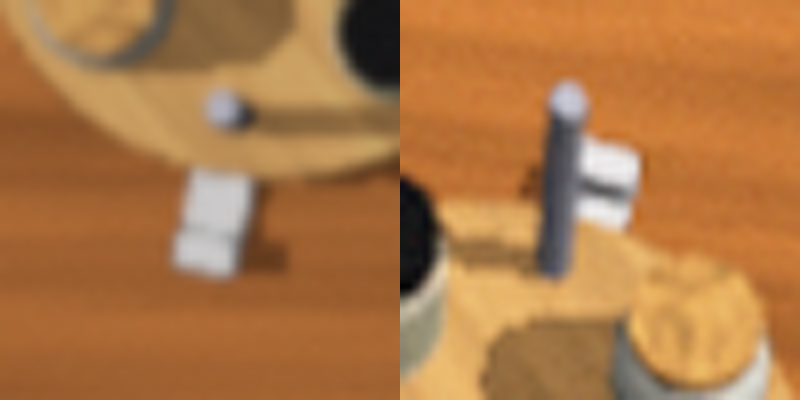

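Emit:
step_arm([
  [[-0.7, 0.3, 0, 0, 0, 0, 0.45], [-0.7, 0.3, 0, 0, 0, 0, 0.45], [0, 0, 0, 0, 0, 0, 0.45], [0, 0, 0, 0, 0, 0, 0.45], [0, 0, 0, 0, 0, 0, 0.45]],
])

```text
t: 13.0
ee_pos: [541.3, 96.6, 355.8]
orientation: [0.204, 3.134, 0.0]
ft_force: [-0.1, -0.8, 0.4]
width: 39.6
grasp_force: 0.0
```

Run:
```python
from h import *
np.set_printoptions(precision=2,suppress=True)
o=readout.get_obs(); print(o['t'],o['ee_pos'])
snap('wrist','w5')
cv2.imwrite('pics/w5b.png',cv2.resize(cv2.imread('pics/w5.png'),(800,600),interpolation=cv2.INTER_CUBIC))
```

```text
13.0 [541.32  96.55 355.83]
```

View pics/w5b.png

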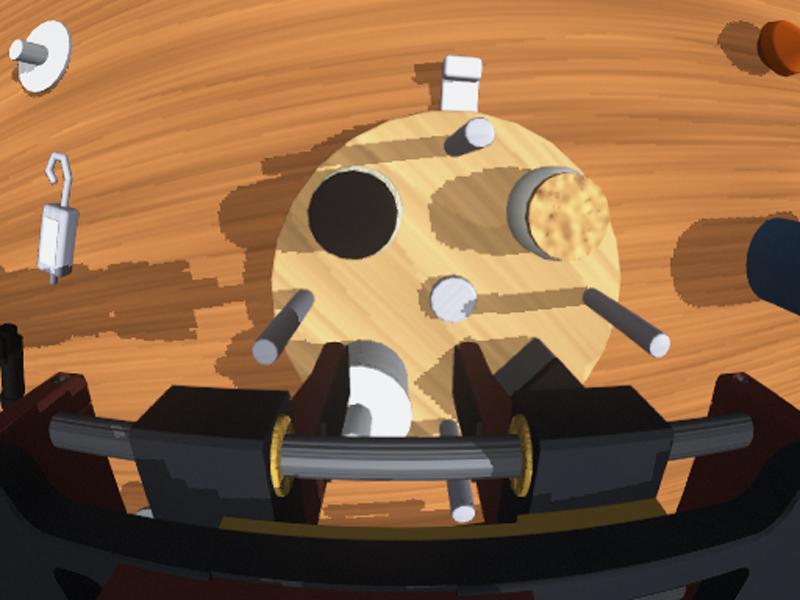

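The wrist view shows all four peg tops: peg4 (480,132), peg1 (264,351), peg3 (660,344), peg2 (463,514). The tongue's upturned end runs from (447,57)–(482,58) to (443,77)–(482,80), and the tongue meets the disc at (440,108)–(478,111).

Run:
```python
from h import *
from scipy.optimize import least_squares
np.set_printoptions(precision=2,suppress=True)
s=.64
A=lambda u,v,z: atz('w5',(u+.5)*s-.5,(v+.5)*s-.5,z,True)
W=np.array([A(u,v,135)[:2] for u,v in [(463,514),(660,344),(480,132),(264,351)]])
an=np.arange(4)*np.pi/2
f=lambda x:(W-np.c_[x[0]+100*np.cos(an+x[2]),x[1]+100*np.sin(an+x[2])]).ravel()
r=least_squares(f,[554,128,-.13]); ax=r.x; print('axis',ax[:2],'peg2 ang',np.degrees(ax[2]),r.fun, W[0])
for n,a,b,z in [('outer',(446,60),(482,61),22),('inner',(443,77),(482,80),22),('inner lo',(443,77),(482,80),5),('base',(440,108),(478,111),5),('base',(440,108),(478,111),10)]:
    p,q=A(*a,z)[:2],A(*b,z)[:2]; c=(p+q)/2-ax[:2]; print(n,p,q,'w',np.linalg.norm(p-q),'r',np.linalg.norm(c),'ang',np.degrees(np.arctan2(c[1],c[0])), 'edge normal',np.degrees(np.arctan2(*(q-p)[[1,0]]))+90)
a=cv2.imread('pics/w5.png').astype(int)[30:72,275:315]
m=((a.min(2)>120)&(a.max(2)-a.min(2)<45)).astype(np.uint8)
for i in range(0,42,3):
    x=np.flatnonzero(m[i]); 
    if len(x): print(i+30,x[0]+275,x[-1]+275,len(x), [np.degrees(np.arctan2(*((atz('w5',(x[0]+x[-1])/2+275,i+30,z,True)[:2]-ax[:2])[::-1]))) for z in (3,10,22)])
```

```text
axis [553.44 128.06] peg2 ang -7.114840028527701 [-0.05 -0.11 -0.52 -0.28  0.7   0.12 -0.13  0.28] [652.62 115.56]
outer [394.26 144.73] [397.02 168.99] w 24.41578226130247 r 160.40724776197592 ang 169.65435525112943 edge normal 173.5178735007056
inner [406.1  141.07] [410.54 167.07] w 26.36898423426292 r 147.436148915141 ang 169.83806209459328 edge normal 170.30214166807986
inner lo [402.63 143.06] [407.31 170.46] w 27.798929051681036 r 151.2170493860243 ang 169.05893719483856 edge normal 170.30214166807986
base [425.05 137.91] [429.83 164.49] w 27.000951547068315 r 128.10339767957413 ang 169.59284917460255 edge normal 169.80067822214505
base [425.73 137.41] [430.44 163.58] w 26.592452201238597 r 127.34380573942605 ang 169.85322816403473 edge normal 169.8006782221451
36 285 299 15 [np.float64(170.75073037233656), np.float64(171.0171939468572), np.float64(171.4882765364837)]
39 285 307 23 [np.float64(169.16715785188134), np.float64(169.4547580438817), np.float64(169.9631194271061)]
42 285 308 24 [np.float64(168.9065452640903), np.float64(169.2030304658455), np.float64(169.72681098514
[... 295 characters left out ...]
3716485), np.float64(173.6903088162566)]
54 283 305 23 [np.float64(169.68728353465363), np.float64(170.00376050628853), np.float64(170.56118674283866)]
57 283 305 23 [np.float64(169.62537220399284), np.float64(169.950201359752), np.float64(170.5219104097623)]
60 283 305 23 [np.float64(169.5594417330209), np.float64(169.89305104750986), np.float64(170.47975473532136)]
63 283 305 23 [np.float64(169.4891934554699), np.float64(169.83204616042374), np.float64(170.4345136474294)]
66 282 305 24 [np.float64(169.65412646886756), np.float64(170.00386051344273), np.float64(170.61784554961105)]
69 282 305 24 [np.float64(169.58055832951044), np.float64(169.94043397447481), np.float64(170.57165565238145)]
```

Emit:
step_arm([
  [[0.74, 0.13, 0, 0, 0, 0, 0.45], [0.74, 0.13, 0, 0, 0, 0, 0.45], [0.75, 0.12, 0, 0, 0, 0, 0.45], [0, 0, 0, 0, 0, 0, 0.45], [0, 0, -0.5, 0, 0, 0, 0.45]],
])

```text
t: 13.68
ee_pos: [652.5, 115.6, 331.7]
orientation: [0.204, 3.132, 0.001]
ft_force: [0.1, -0.9, -0.3]
width: 39.2
grasp_force: 0.0
```

Emit:
step_arm([
  [[0, 0, -0.5, 0, 0, 0, 0.45], [0, 0, -0.4, 0, 0, 0, 0.45], [0, 0, -0.15, 0, 0, 0, 0.45], [0, 0, 0, 0, 0, 0, 0.45], [0, 0, 0, 0, 0, 0, 0.45]],
])

```text
t: 14.3
ee_pos: [652.2, 115.9, 279.1]
orientation: [0.204, 3.134, 0.001]
ft_force: [0.1, 0.2, 0.0]
width: 39.8
grasp_force: 0.0
```

Emit:
step_arm([
  [[0, 0, 0, 0, 0, 0, 0], [0, 0, 0, 0, 0, 0, 0], [0, 0, 0, 0, 0, 0, 0], [0, 0, 0, 0, 0, 0, 0], [0, 0, 0, 0, 0, 0, 0]],
])

```text
t: 14.92
ee_pos: [652.0, 115.8, 278.5]
orientation: [0.204, 3.135, 0.0]
ft_force: [0.2, 0.9, 3.4]
width: 13.6
grasp_force: 30.0
```

Run:
```python
from h import *
np.set_printoptions(precision=3,suppress=True)
o=readout.get_obs(); p=o['ee_pos'];print(o['t'],p,o['orientation'],o['width'],o['grasp_force'],o['ft_force'])
c=np.array([553.5,128.1]); v=p[:2]-c; r=np.hypot(*v); a0=np.degrees(np.arctan2(v[1],v[0])); print(r,a0)
# 3.94 deg per row over 35 rows
n=35; end=-145.2; aa=np.radians(np.linspace(a0,end,n+1)); R=np.linspace(r,100,n+1)
q=np.c_[R*np.cos(aa),R*np.sin(aa)]; print('turn/row',(a0-end)/n/4); 
cum=np.round((q-q[0])/50,3); print(np.diff(cum,axis=0).tolist())
```

```text
14.925 [651.957 115.847 278.497] [0.204 3.135 0.   ] 13.60451781247004 30.000577569007874 [0.157 0.943 3.441]
99.21615336355062 -7.0940488655919856
turn/row 0.9864710795314857
[[-0.021, -0.135], [-0.029999999999999995, -0.133], [-0.04, -0.131], [-0.048000000000000015, -0.128], [-0.056999999999999995, -0.124], [-0.066, -0.12], [-0.07300000000000001, -0.11599999999999999], [-0.08199999999999996, -0.10999999999999999], [-0.08900000000000002, -0.10399999999999998], [-0.09499999999999997, -0.09800000000000009], [-0.10299999999999998, -0.09099999999999997], [-0.1080000000000001, -0.08400000000000007], [-0.11399999999999999, -0.07599999999999985], [-0.11899999999999988, -0.06800000000000006], [-0.123, -0.06000000000000005], [-0.127, -0.050999999999999934], [-0.131, -0.04200000000000004], [-0.133, -0.03400000000000003], [-0.135, -0.02400000000000002], [-0.13600000000000012, -0.014000000000000012], [-0.1379999999999999, -0.006000000000000005], [-0.137, 0.0050000000000001155], [-0.137, 0.0129999999999999], [-0.1349999999999998, 0.02300000000000013], [-0.13400000000000034, 0.03200000000000003], [-0.13099999999999978, 0.04200000000000004], [-0.12700000000000022, 0.04999999999999982], [-0.125, 0.05900000000000016], [-0.11899999999999977, 0.06799999999999984], [-0.11500000000000021, 0.07500000000000018], [-0.10999999999999988, 0.08299999999999996], [-0.1030000000000002, 0.09099999999999997], [-0.09699999999999998, 0.09799999999999986], [-0.09099999999999975, 0.10400000000000009], [-0.0820000000000003, 0.10999999999999999]]
```

Emit:
step_arm([
  [[-0.021, -0.135, 0, 0, 0, -0.986, 0], [-0.03, -0.133, 0, 0, 0, -0.986, 0], [-0.04, -0.131, 0, 0, 0, -0.986, 0], [-0.048, -0.128, 0, 0, 0, -0.986, 0], [-0.057, -0.124, 0, 0, 0, -0.986, 0]],
])

```text
t: 15.55
ee_pos: [641.7, 83.4, 278.5]
orientation: [-0.741, -3.052, -0.001]
ft_force: [-4.2, 1.7, 5.3]
width: 13.5
grasp_force: 30.0
```

Emit:
step_arm([
  [[-0.066, -0.12, 0, 0, 0, -0.986, 0], [-0.073, -0.116, 0, 0, 0, -0.986, 0], [-0.082, -0.11, 0, 0, 0, -0.986, 0], [-0.089, -0.104, 0, 0, 0, -0.986, 0], [-0.095, -0.098, 0, 0, 0, -0.986, 0]],
])

```text
t: 16.18
ee_pos: [621.1, 56.4, 278.5]
orientation: [-1.252, -2.879, -0.001]
ft_force: [-5.3, 6.0, 6.8]
width: 13.5
grasp_force: 30.0
```

Emit:
step_arm([
  [[-0.103, -0.091, 0, 0, 0, -0.986, 0], [-0.108, -0.084, 0, 0, 0, -0.986, 0], [-0.114, -0.076, 0, 0, 0, -0.986, 0], [-0.119, -0.068, 0, 0, 0, -0.986, 0], [-0.123, -0.06, 0, 0, 0, -0.986, 0]],
])

```text
t: 16.8
ee_pos: [592.7, 38.1, 278.5]
orientation: [-1.727, -2.621, -0.002]
ft_force: [-3.8, 9.4, 6.2]
width: 13.4
grasp_force: 30.0
```

Emit:
step_arm([
  [[-0.127, -0.051, 0, 0, 0, -0.986, 0], [-0.131, -0.042, 0, 0, 0, -0.986, 0], [-0.133, -0.034, 0, 0, 0, -0.986, 0], [-0.135, -0.024, 0, 0, 0, -0.986, 0], [-0.136, -0.014, 0, 0, 0, -0.986, 0]],
])

```text
t: 17.42
ee_pos: [560.1, 30.4, 278.5]
orientation: [-2.151, -2.287, -0.004]
ft_force: [-0.8, 15.0, 4.0]
width: 13.3
grasp_force: 30.0
```

Emit:
step_arm([
  [[-0.138, -0.006, 0, 0, 0, -0.986, 0], [-0.137, 0.005, 0, 0, 0, -0.986, 0], [-0.137, 0.013, 0, 0, 0, -0.986, 0], [-0.135, 0.023, 0, 0, 0, -0.986, 0], [-0.134, 0.032, 0, 0, 0, -0.986, 0]],
])

```text
t: 18.05
ee_pos: [526.9, 33.9, 278.5]
orientation: [-2.511, -1.886, -0.007]
ft_force: [4.3, 18.3, -1.7]
width: 13.4
grasp_force: 30.0
```

Run:
```python
from h import *
from scipy.optimize import least_squares
np.set_printoptions(precision=3,suppress=True)
P=np.array([[651.96,115.85],[641.7,83.4],[621.1,56.4],[592.7,38.1],[560.1,30.4],[526.9,33.9]])
for free in (0,1):
    r=least_squares(lambda x:np.hypot(*(P-x[:2]).T)-(x[2] if free else 100),[553.5,128.1,100]); print(r.x,r.fun)
c=np.array([553.5,128.1]);a0=-7.094;n=35;aa=np.radians(np.linspace(a0,-145.2,n+1));R=np.linspace(99.216,100,n+1)
print('commanded',c+R[25]*np.array([np.cos(aa[25]),np.sin(aa[25])]))
o=readout.get_obs();print(o['ee_pos'],o['orientation'],o['ft_force'],o['moment'],o['qpos'])
```

```text
[553.259 130.136 100.   ] [-0.27   0.03   0.197  0.131 -0.029 -0.219]
[553.938 129.1    98.934] [-0.02   0.014  0.041 -0.023 -0.042  0.031]
commanded [526.432  32.066]
[526.854  33.931 278.472] [-2.511 -1.886 -0.007] [ 4.25  18.257 -1.696] [ 2.573 -0.521  0.171] [0.041 0.47  1.925 0.005 0.744 0.32 ]
```

The force builds up radially because the axis lies about 1 mm further in +y than I assumed. I've corrected the remaining arc from the fitted circle.

Emit:
step_arm([
  [[-0.123, 0.08, 0, 0, 0, -0.997, 0], [-0.128, 0.051, 0, 0, 0, -0.997, 0], [-0.124, 0.06, 0, 0, 0, -0.997, 0], [-0.12, 0.069, 0, 0, 0, -0.997, 0], [-0.114, 0.077, 0, 0, 0, -0.997, 0]],
])

```text
t: 18.68
ee_pos: [496.2, 49.4, 278.4]
orientation: [2.8, 1.424, 0.003]
ft_force: [1.2, 4.9, 0.3]
width: 13.6
grasp_force: 30.0
```

Emit:
step_arm([
  [[-0.109, 0.085, 0, 0, 0, -0.997, 0], [-0.103, 0.092, 0, 0, 0, -0.997, 0], [-0.096, 0.099, 0, 0, 0, -0.997, 0], [-0.089, 0.105, 0, 0, 0, -0.997, 0], [-0.081, 0.111, 0, 0, 0, -0.997, 0]],
])

```text
t: 19.3
ee_pos: [472.4, 73.9, 278.4]
orientation: [3.005, 0.918, 0.003]
ft_force: [1.1, 2.5, 0.6]
width: 13.3
grasp_force: 30.0
```

Emit:
step_arm([
  [[0, 0, 0, 0, 0, 0, 0], [0, 0, 0, 0, 0, 0, 0], [0, 0, 0, 0, 0, 0, 0], [0, 0, 0, 0, 0, 0, 0], [0, 0, 0, 0, 0, 0, 0]],
])

```text
t: 19.92
ee_pos: [472.6, 73.5, 278.5]
orientation: [3.003, 0.921, 0.003]
ft_force: [2.9, 3.8, 1.1]
width: 13.5
grasp_force: 30.0
```

Run:
```python
from h import *
np.set_printoptions(precision=2,suppress=True)
o=readout.get_obs(); print(o['t'],o['ee_pos'],o['orientation'],o['qpos'],o['width'],o['ft_force'],o['grasp_force'])
snap('wrist','w6');snap('scene','s6');snap('top','t6')
a=cv2.imread('pics/w6.png'); b=cv2.imread('pics/s6.png')[130:260,220:350]
m=np.zeros((600,800,3),np.uint8); m[:600,:]=cv2.resize(a,(800,600),interpolation=cv2.INTER_CUBIC); m[370:600,570:800]=cv2.resize(b,(230,230),interpolation=cv2.INTER_CUBIC)
cv2.imwrite('pics/c6.png',m)
```

```text
19.925 [472.65  73.53 278.45] [3.   0.92 0.  ] [0.13 0.41 2.03 0.   0.69 1.1 ] 13.458674207965071 [2.94 3.78 1.07] 30.00023514032364
```

View pics/c6.png

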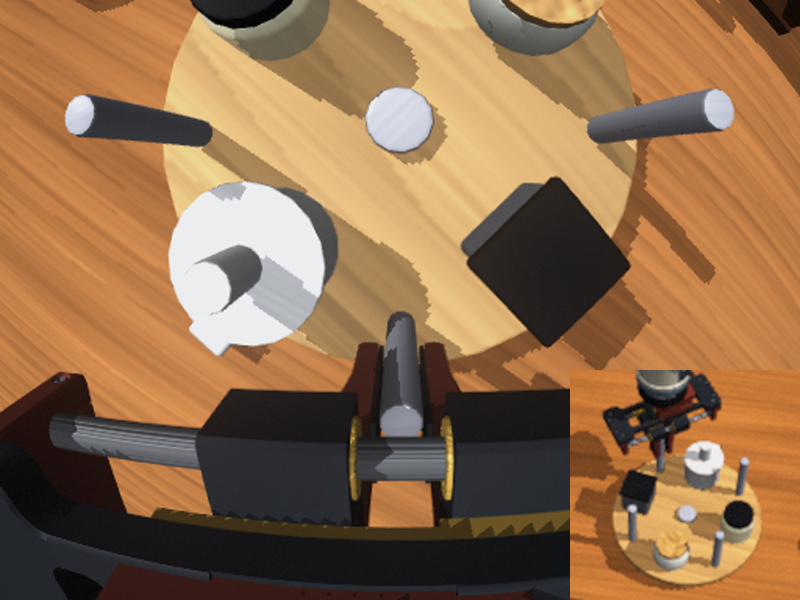

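The lid is seated flat, with disc centre (247,264) and knob top (210,288). The tongue's end just shows under it at (190,330)–(222,355). Peg1 top is at (80,115), peg3 top at (718,110) and the hub at (400,119). Next is the angle check.

Run:
```python
from h import *
np.set_printoptions(precision=2,suppress=True)
s=.64
A=lambda u,v,z: atz('w6',(u+.5)*s-.5,(v+.5)*s-.5,z,True)[:2]
ang=lambda v: np.degrees(np.arctan2(v[1],v[0]))
p1,p3=A(80,115,135),A(718,110,135); c=(p1+p3)/2
print('pegs',p1,p3,np.linalg.norm(p3-p1),'axis',c,'tin ang',ang(p3-p1)-135+360)
d,k=A(247,264,89),A(210,288,125); print('disc',d,np.linalg.norm(d-c),ang(d-c),'knob',k,np.linalg.norm(k-c),ang(k-c))
p2=A(402,418,135); print('peg2',p2,np.linalg.norm(p2-c),ang(p2-c)-45+360)
for z in (12,22):
  for u,v in [(190,330),(222,355),(236,344)]: print(z,A(u,v,z),np.linalg.norm(A(u,v,z)-c),ang(A(u,v,z)-c))
# predict tongue outer corners if front=169.8
for fr in (168.8,169.8,170.8):
    e=np.array([np.cos(np.radians(fr)),np.sin(np.radians(fr))]);n=np.array([-e[1],e[0]])
    print(fr,[((proj('w6',np.r_[c+165*e+t*n,z],True)+.5)/s-.5).round(1) for t in (-13,13) for z in (22,)])
# zoom at lid region
b=cv2.imread('pics/w6.png')[190:235,105:165]; cv2.imwrite('pics/z.png',cv2.resize(b,(800,600),interpolation=cv2.INTER_CUBIC))
```

```text
pegs [497.77 209.24] [609.54  46.39] 197.51884574665652 axis [553.66 127.81] tin ang 169.46386102895462
disc [472.71 143.56] 82.4666521203737 168.9927973320496 knob [471.79 143.68] 83.38997299052632 169.0305527585471
peg2 [473.81  72.56] 97.09852600555219 169.6798467722574
12 [390.07 169.54] 168.82372824229245 165.68849695621486
12 [388.11 144.7 ] 166.40815544439218 174.1750065924872
12 [399.82 140.44] 154.35715008302623 175.30846725212092
22 [395.83 167.22] 162.67457430682074 165.9796382422354
22 [393.94 143.39] 160.47085143090595 174.42987760150723
22 [405.18 139.3 ] 148.92311600989123 175.5768285209763
168.8 [array([181.7, 326.9]), array([213.5, 357.6])]
169.8 [array([185. , 330.6]), array([217.4, 360.6])]
170.8 [array([188.3, 334.1]), array([221.2, 363.7])]
```

View pics/z.png

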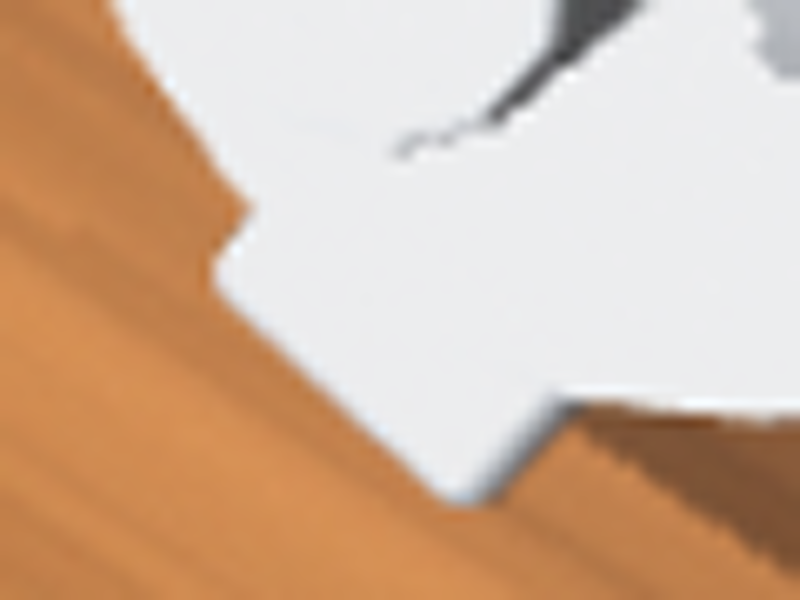

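Front comes out at about 170.0° and the tin at 169.5°. I'll add a 0.5° nudge anticlockwise, then re-measure.

Emit:
step_arm([
  [[0.009, -0.013, 0, 0, 0, 0.12, 0], [0, 0, 0, 0, 0, 0, 0], [0, 0, 0, 0, 0, 0, 0], [0, 0, 0, 0, 0, 0, 0], [0, 0, 0, 0, 0, 0, 0]],
])

```text
t: 20.7
ee_pos: [473.1, 72.8, 278.5]
orientation: [2.999, 0.934, 0.003]
ft_force: [4.0, 5.0, -0.0]
width: 13.6
grasp_force: 30.0
```

Run:
```python
from h import *
np.set_printoptions(precision=2,suppress=True)
o=readout.get_obs(); print(o['t'],o['ee_pos'],o['width'],o['ft_force'],o['grasp_force'])
snap('wrist','w7')
# peg tops: bright blobs near the old positions; compare w6 -> w7
def pk(f,u,v):
    a=cv2.imread(f'pics/{f}.png').astype(int); x0,y0=int(u-16),int(v-18); b=a[y0:y0+36,x0:x0+32]
    m=((b.min(2)>140)&(b.max(2)-b.min(2)<45)).astype(np.uint8); n,l,st,c=cv2.connectedComponentsWithStats(m); i=1+np.argmax(st[1:,4]); return c[i]+[x0,y0],st[i,4]
for f in ('w6','w7'):
    (a,n1),(b,n2)=pk(f,51,73),pk(f,459,70); P,Q=atz(f,*a,135,True)[:2],atz(f,*b,135,True)[:2]
    print(f,a,n1,b,n2,np.linalg.norm(P-Q),(P+Q)/2,'tin',np.degrees(np.arctan2(*(Q-P)[::-1]))+225)
```

```text
20.7 [473.14  72.82 278.46] 13.579110819011492 [ 3.96  4.99 -0.02] 30.00033527612686
w6 [50.42 73.06] 359 [459.7   69.28] 379 198.1837128285295 [553.93 128.09] tin 169.53918941695542
w7 [50.28 73.21] 362 [459.57  69.08] 377 198.19137619341123 [553.94 128.12] tin 170.06556059036825
```

The tin is at 170.07° and front is 169.8–170.2°. The peg is gripped at 30 N, so I'm handing in.

```bash
python3 -c "
from workcell import ctrl; print(ctrl.close_job())"
```

```text
the job is handed in; nothing more can be done
None
```

The lid is seated flat on the tin and released. The tin faces front to within about half a degree by the wrist camera, peg2 was held at 30 N at hand-in, and the job was handed in at about 21 s; no verdict came back.

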